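Load the butt-weld jig and lock it

TASK

Get the two steel pieces ready for tack welding: push the jig's slide switch outwards to unlock it, slide the wide plate fully home into the bay and then the narrow strip in behind it, edge to edge, and push the switch back across so that the bolt locks them in. Leave the other things on the table where they are.

Things in the scene. Friction and masses are not known exactly. Their poses are not given: they have to be found in the camera images.
- jig: Low fixed aluminium welding jig, a bay open on one side, placed anew each time. Origin: on the table, middle of the bay's mouth; x points into the bay, y across the mouth towards the lock housing (robot's side). Bay 118 mm wide (y -59 to 59), walls 18 mm high, no floor: pieces slide on the table. Straight guides reach out to x = -45 mm, then flare (35 deg) to x = -75 mm, |y| = 92 mm.
- stop (a point): Middle of the bay's back stop at its foot on the table: jig x = 127 mm, y = 0. The stop is a wall 14 mm thick, 18 mm high across the whole bay; the plate is home when its edge meets it.
- housing (a point): Middle of the top of the lock housing: grey block 24 mm high beside the mouth, jig x -45 to 30 mm, y 59 to 117 mm; its inner face is the side guide of the mouth. The slide switch lies flush in its top.
- lock_slide (a joint): Slide switch, m along jig y. 0 = locked: a steel bolt (jig x -11 to -1 mm, 2 to 9 mm above the table) stands 14 mm into the mouth. 0.016 = unlocked, bolt inside the housing. Push along jig +y (away from the bay) to unlock, -y to lock. Detent at 0.008: about 5 N to start, then it snaps to the far end by itself; short of it, it snaps back. It locks only if no piece stands in the bolt's way.
- ridge (a point): Top middle of the switch's small ridge (moves with the switch), 30 mm above the table. The ridge is 20 mm long along jig x, 5 mm thick along y and 6 mm proud of the housing top. At jig x = -6 mm; y = 80 mm locked, 96 mm unlocked.
- plate: The wide steel piece: flat plate 90 x 110 x 10 mm, about 0.8 kg, loose on the table before the mouth. Origin: centre of its underside; x along its 90 mm, y along its 110 mm, z up; at first its x is within 15 deg of the jig's x. Fully home its origin is at jig x = 82 mm, y = 0 (4 mm of side play).
- strip: The narrow steel piece: flat strip 32 x 110 x 10 mm, about 0.3 kg, loose on the table behind the plate, farther from the mouth. Origin: centre of its underside; x along its 32 mm, y along its 110 mm; at first x is within 15 deg of the jig's x. Fully home behind the plate its origin is at jig x = 21 mm, y = 0; the bolt then has 5 mm of play.
- hammer: claw hammer lying at the far side of the table, head about 30 mm high (loose; leave it alone)
- wrench: steel wrench lying flat near the robot (loose; leave it alone)
- long_bar: steel flat bar, 220 x 25 x 6 mm, lying to the right; not part of the job (loose; leave it alone)
- offcut: square steel offcut, 50 x 50 x 10 mm, lying near the robot; not part of the job (loose; leave it alone)
- magnet: small red triangular welding magnet, about 90 mm across, 14 mm high, at the far side (loose; leave it alone)
- disc_stack: stack of grinding discs, 115 mm across, 24 mm high, to the right (loose; leave it alone)
- spray_can: white spray can, 66 mm across, 170 mm high, to the left (loose; leave it alone)
- grinder: cordless angle grinder lying on the left, about 300 mm long (loose; leave it alone)
Not all that is in view belongs to the job. What is shaped like the strip but black or orange is not meant.

How it is judged:
By the outcome, as a careful person would: the job done as asked, in the order asked, and still so for the second after the job is handed in, with the robot touching nothing.
It also fails if it takes over 72 s, if anything falls off the work surface, if the arm or the gripper's body presses on something with over 40 N, if the wrist force passes 120 N, or if a joint passes its speed limit or range.

ROBOT

A 6-joint arm with a two-finger parallel gripper is mounted at the origin on the work surface. World frame = base frame: x ahead of the robot, y to its left, z up, the work surface at z = 0. Lengths are in mm, angles in degrees, forces in N, time in s.
With the tool pointing down it reaches from about 300 to 850 mm from the base axis. Payload 4.2 kg.
Tool frame: the origin (TCP) lies between the finger pads; the fingertips stand 22 mm ahead of it and the grasp point (between the pads) lies 3 mm ahead of it; z points along the fingers, y is the direction in which the jaws open and shut (so a half turn about z gives the same grasp; the last joint's range is limited). The gripper opens to 91 mm and grips with 3 to 60 N. Pads are 32 mm wide; open, the fingers measure 118 mm over their backs; the gripper's body (76 mm by 178 mm) begins 60 mm behind the grasp point.
Start: joints at [69.328, 18.312, 89.639, -0, 72.044, -1.146], TCP at [192.191, 541.944, 235.976] pointing down, gripper open.
Joint ranges: [-177.97, 177.97], [-48.28, 115.42], [12.27, 149.76], [-77.06, 257.06], [2.81, 150.46], [-146.56, 146.56]. Speed limits (degrees/s): [147.25, 147.25, 180, 180, 180, 180].

INTERFACE

Orientations are given as [roll, pitch, yaw] about the fixed x, y, z axes, in that order (R = Rz(yaw) Ry(pitch) Rx(roll)).
In Python, from workcell import telemetry, cams, env gives the robot as it stands.
- The arm moves only by the shell command python3 -m inch 'ROWS' [FORCE]. ROWS is JSON, a list of rows, each an object of numbers: "x", "y", "z": the shift along the tool's x, y, z in cm; "yaw": the turn about the tool's z in units of 5 degrees (1.0 is 5 degrees); "gripper": the gripper's target within -1 to 1 (fully open at 1, half-way at 0, shut at -1). A call has 1 to 12 rows; each row shifts and turns the commanded pose from where the row before left it, along the tool's axes as they then stand; what a row does not reach is not made up. A row lasts 1/12 s, in which the tool goes at most 41.7 mm and 7.16 degrees, less where a joint would pass 70% of its speed; a pose out of reach is approached as far as the arm can. A call is refused whole if a number of a shift passes 4.17 or a number of a turn 1, either way. A call with a gripper value outside its range is refused whole. The fingers move at their own pace and stop on an object; FORCE is the grip in N (left out, the last holds). Time passes only in rows, so rows that do not move let the fingers close. It gives the time, the measured TCP pose, the force and the opening at its end, in the units of the state.
- telemetry.state(): the state, without advancing time (a new reading comes with each control period).
- cams.grab_frame(name): name is "scene" or "side" or "wrist"; returns a dict with "pixels" (420x560x3 uint8, red, green, blue), "mtx" (3x3 intrinsics, pixels), "rvec" (rotation vector, rad) and "tvec" (3), from world to camera coordinates, as OpenCV has them. Camera axes: x right, y down, z forward; pixel columns grow to the right and rows downward; lengths in mm; the calibration is good to about 2 mm. A picture is of the moment at which its call begins. There is no depth.
- env.job_done(): hands the job in, once; it reports no verdict.
The state is a dict: "time_s": time; "qpos": joint angles; "qvel": joint speeds; "effort": joint torques, N m; "ee_pos": TCP position; "ee_rot": TCP orientation; "force": force on the tool from outside, world axes, zero at the start; "torque": the same for the moment, N m; "gripper_width": finger opening in mm.
Only numpy, scipy, OpenCV 4.12 (cv2) and the standard library are available. Lean on these libraries where they do the work, as an engineer would, in place of code of your own. Each camera call takes 0.05 s, during which the arm holds its last target. There are 200 camera calls.

## Working session

There is one attempt and no reset: what is moved stays moved. The work goes in short steps, Python scripts to look and compute and a shell command to move; the robot and the scene stay as the last step left them, time stands still between calls to the robot, and variables do not carry over. Pictures are saved under pics/ and viewed, about 8 in all and at most 12, crops included, and the job is handed in when it is done.

```bash
ls; mkdir -p pics; python3 - <<'E'
from workcell import telemetry, cams
import cv2
print(telemetry.state())
for n in ("scene","side"):
    f=cams.grab_frame(n); cv2.imwrite(f"pics/{n}0.png",f["pixels"][:,:,::-1])
    R,_=cv2.Rodrigues(f["rvec"]); print(n,(-R.T@f["tvec"].reshape(3)).round(),f["mtx"][0])
E
```

```text
pics
{'time_s': 0.0, 'qpos': array([ 6.93273353e+01,  1.83530378e+01,  8.97042402e+01,  1.04198215e-03,
        7.20404615e+01, -1.14713839e+00]), 'qvel': array([ 0.09501819,  0.02105418, -0.01460656, -0.04503718, -0.02007502,
        0.002946  ]), 'effort': array([-2.11847124e-03, -4.12452614e+01, -2.31972653e+01,  7.26669305e-02,
        4.56707901e-02, -1.45392596e-04]), 'ee_pos': array([192.03474865, 541.53005758, 235.12088518]), 'ee_rot': array([-1.79902300e+02, -2.94720604e-03,  1.60474149e+02]), 'force': array([ 0.33123067,  0.80582063, -0.68929461]), 'torque': array([-0.01962359, -0.01083153, -0.00673858]), 'gripper_width': 91.21951264310587}
scene [1203.  141. 1040.] [472.27177048   0.         279.88547975]
side [ -107. -1044.   861.] [525.61478089   0.         280.29867237]
```

View pics/scene0.png

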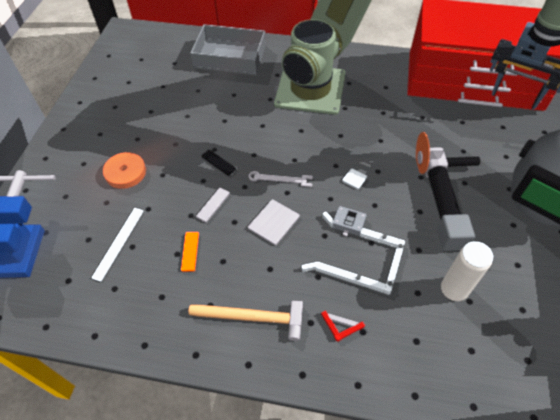

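View pics/side0.png

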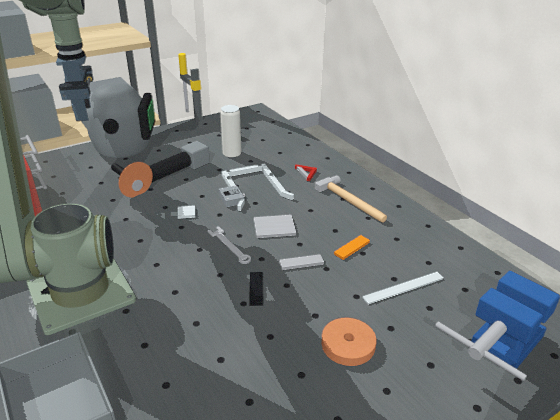

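The scene view shows the grey strip at (213,205), the grey plate at (274,222) and the jig housing at (349,219), with the bay opening to image left. Lookalikes for the strip are the black piece (218,161), the orange piece (190,251) and the long bar (118,244). I choose the grey one at (213,205), and check it in a close crop.

```bash
cat > h.py <<'E'
import numpy as np, cv2
from workcell import telemetry, cams
def ray(f,uv,z):
    R,_=cv2.Rodrigues(np.array(f["rvec"],float)); t=np.array(f["tvec"],float).reshape(3)
    c=-R.T@t; d=R.T@np.linalg.inv(f["mtx"])@np.array([uv[0],uv[1],1.])
    return (c+d*(z-c[2])/d[2])
def proj(f,P): return cv2.projectPoints(np.array(P,float).reshape(-1,1,3),np.array(f["rvec"],float),np.array(f["tvec"],float),f["mtx"],None)[0].reshape(-1,2)
E
python3 - <<'E'
import cv2,pickle
from h import *
f=cams.grab_frame("scene"); pickle.dump(f,open("s0.pkl","wb"))
im=f["pixels"][180:305,185:415,::-1]
im=cv2.resize(im,None,fx=3.4,fy=3.4,interpolation=cv2.INTER_CUBIC); cv2.imwrite("pics/c0.png",im)
g=cv2.cvtColor(f["pixels"],cv2.COLOR_RGB2GRAY)
m=(g>120).astype(np.uint8); n,l,st,ce=cv2.connectedComponentsWithStats(m)
for i in range(1,n):
    if st[i,4]>150 and 185<ce[i][0]<420 and 170<ce[i][1]<310:
        c=cv2.findContours((l==i).astype(np.uint8),0,2)[0][0]
        P=np.array([ray(f,p,10)[:2] for p in c.reshape(-1,2)],np.float32)
        r=cv2.minAreaRect(P); print(st[i],np.round(r[0]),np.round(r[1]),round(r[2],1))
        print(cv2.boxPoints(r).round())
E
```

```text
[342 169  25  21 323] [354. 177.] [57. 59.] 65.6
[[316. 164.]
 [369. 139.]
 [393. 191.]
 [339. 215.]]
[249 171  64  16 383] [392. -25.] [ 39. 179.] 4.6
[[ 365.   62.]
 [ 380. -116.]
 [ 419. -113.]
 [ 404.   66.]]
[196 188  34  34 505] [ 510. -188.] [ 40. 114.] 70.6
[[ 450. -188.]
 [ 557. -225.]
 [ 571. -187.]
 [ 463. -150.]]
[ 248  199   53   46 1345] [534. -16.] [ 96. 116.] 65.4
[[461. -36.]
 [566. -84.]
 [606.   4.]
 [501.  52.]]
[ 322  205   84   78 1354] [533. 234.] [261. 118.] 48.9
[[403. 175.]
 [492.  97.]
 [664. 294.]
 [575. 371.]]
[181 231  19  40 570] [ 659. -207.] [114.  37.] 10.8
[[ 599. -200.]
 [ 606. -236.]
 [ 718. -215.]
 [ 711. -178.]]
[301 261  91  33 906] [658. 186.] [223.  39.] 83.8
[[627.  78.]
 [666.  74.]
 [690. 295.]
 [651. 299.]]
```

View pics/c0.png

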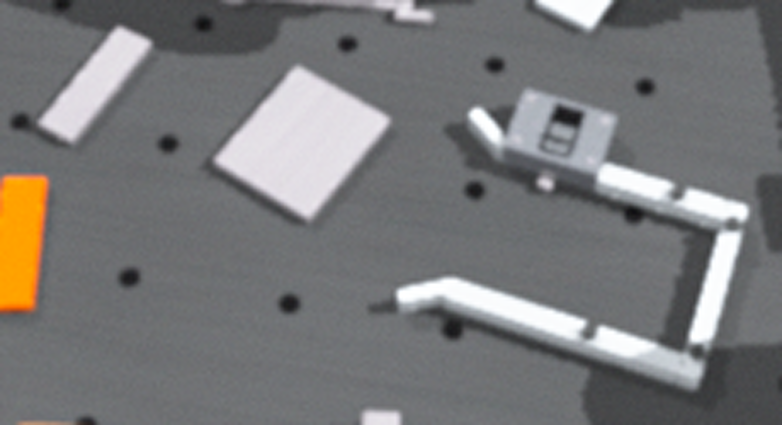

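The crop confirms the grey strip (crop 95,85), plate (300,143) and jig, with the bolt out at (546,183), so it is locked. Next I fit the poses.

```bash
cat > fit.py <<'E'
import pickle
from h import *
from scipy.optimize import least_squares
f=pickle.load(open("s0.pkl","rb"))
J=np.array([[-45,117,24],[30,117,24],[30,59,24],[-45,59,24],[-75,-92,18],[-45,-59,18],[127,59,18],[127,-59,18]],float)
C=np.array([[525,90],[617,122],[600,167],[507,138],[398,292],[452,279],[722,232],[691,350]])/3.4+[185-.35,180-.35]
def T(p,P):
    a=p[2]; R=np.array([[np.cos(a),-np.sin(a),0],[np.sin(a),np.cos(a),0],[0,0,1]]); return P@R.T+[p[0],p[1],0]
r=least_squares(lambda p:(proj(f,T(p,J))-C).ravel(),[550,150,1.2],loss="soft_l1")
p=r.x; print("jig",p[:2].round(1),np.degrees(p[2]).round(2)); print((proj(f,T(p,J))-C).round(1).tolist())
K={"plate":([[298,66],[391,122],[311,222],[212,161]],90,110),"strip":([[120,26],[153,45],[72,144],[37,124]],32,110)}
for k,(c,w,h) in K.items():
    c=np.array(c)/3.4+[184.65,179.65]
    # order by img: robot-side-left,robot-side-right(mouth),... 
    L=np.array([[-w/2,h/2,10],[w/2,h/2,10],[w/2,-h/2,10],[-w/2,-h/2,10]])
    q=least_squares(lambda q:(proj(f,T(q,L))-c).ravel(),[520,-50,p[2]]).x
    d=q[:2]-p[:2]; a=p[2]
    print(k,q[:2].round(1),np.degrees(q[2]).round(1),"in jig",np.round([np.cos(a)*d[0]+np.sin(a)*d[1],-np.sin(a)*d[0]+np.cos(a)*d[1],np.degrees(q[2]-a)],1),"res",(proj(f,T(q,L))-c).round(1).tolist())
W=T(p,np.array([[-6,80,30],[-6,96,30],[82,0,0],[127,0,0]])); print(W.round(1))
np.save("jig.npy",p)
E
python3 fit.py
```

```text
jig [586.1 169.4] 79.33
[[0.3, -1.4], [0.9, -2.5], [-0.3, 1.8], [-1.1, 1.6], [-0.0, 2.4], [0.2, -1.1], [1.0, -4.4], [-1.5, 0.8]]
plate [535.8 -15.6] 65.2 in jig [-191.1   15.2  -14.2] res [[0.0, 0.4], [0.2, -0.3], [-0.6, -0.4], [0.4, 0.4]]
strip [ 511.  -187.4] 69.4 in jig [-364.5    7.8  -10. ] res [[0.0, 0.6], [-0.1, -0.2], [-0.2, -0.5], [0.3, 0.2]]
[[506.4 178.3  30. ]
 [490.7 181.2  30. ]
 [601.3 249.9   0. ]
 [609.6 294.2   0. ]]
```

```bash
python3 -m inch '[{"x":-3.46,"y":-2.07},{"x":-3.46,"y":-2.07},{"x":-3.46,"y":-2.07},{"x":-3.46,"y":-2.07},{"x":-3.46,"y":-2.07},{"x":-3.46,"y":-2.07},{"x":-3.46,"y":-2.07},{"x":-3.46,"y":-2.07},{"x":-3.46,"y":-2.07},{"x":-3.46,"y":-2.07},{"x":-3.46,"y":-2.07},{"x":-3.46,"y":-2.07}]'
python3 -m inch '[{"yaw":1},{"yaw":1},{"yaw":1},{"yaw":1},{"yaw":1},{"yaw":1},{"yaw":1},{"yaw":1},{"yaw":1},{"yaw":1},{"yaw":1},{"yaw":1}]'
python3 -m inch '[{"yaw":1},{"yaw":1},{"yaw":1},{"yaw":1},{"yaw":0.24},{"x":0},{"x":0}]'
python3 - <<'E'
from h import *
import pickle
f=cams.grab_frame("wrist"); pickle.dump(f,open("w0.pkl","wb")); s=telemetry.state(); print(s["time_s"],s["ee_pos"],s["ee_rot"],s["qpos"])
cv2.imwrite("pics/w0.png",f["pixels"][:,:,::-1])
R,_=cv2.Rodrigues(f["rvec"]); print((-R.T@f["tvec"].reshape(3)).round())
E
```

```text
0.2 [192.06461019 541.68226331 235.45329717] [-1.79939962e+02 -2.13406598e-03  1.60475982e+02] [ 6.93299392e+01  1.83364577e+01  8.96797252e+01  9.80593839e-04
  7.20438854e+01 -1.14634703e+00]
[112. 570. 384.]invalid input
invalid input
invalid input
```

View pics/w0.png

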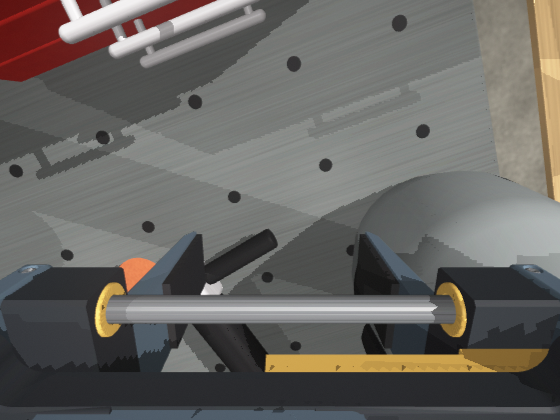

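The rows were refused and the arm did not move. The view shows only the start area. Probably all keys are required in each row, so I try that.

```bash
python3 -m inch '[{"x":-3.46,"y":-2.07,"z":0,"yaw":0,"gripper":1},{"x":-3.46,"y":-2.07,"z":0,"yaw":0,"gripper":1},{"x":-3.46,"y":-2.07,"z":0,"yaw":0,"gripper":1},{"x":-3.46,"y":-2.07,"z":0,"yaw":0,"gripper":1},{"x":-3.46,"y":-2.07,"z":0,"yaw":0,"gripper":1},{"x":-3.46,"y":-2.07,"z":0,"yaw":0,"gripper":1},{"x":-3.46,"y":-2.07,"z":0,"yaw":0,"gripper":1},{"x":-3.46,"y":-2.07,"z":0,"yaw":0,"gripper":1},{"x":-3.46,"y":-2.07,"z":0,"yaw":0,"gripper":1},{"x":-3.46,"y":-2.07,"z":0,"yaw":0,"gripper":1},{"x":-3.46,"y":-2.07,"z":0,"yaw":0,"gripper":1},{"x":-3.46,"y":-2.07,"z":0,"yaw":0,"gripper":1}]'
python3 -m inch --help | head -20
```

```text
time_s: 1.2
ee_pos: [501.3, 167.2, 236.0]
ee_rot: [180.0, -0.0, 160.5]
force: [0.8, -0.0, 0.6]
gripper_width: 91.2invalid input: not JSON, or not a number
```

```bash
python3 -m inch '[{"x":0,"y":0,"z":0,"yaw":1,"gripper":-0.56},{"x":0,"y":0,"z":0,"yaw":1,"gripper":-0.56},{"x":0,"y":0,"z":0,"yaw":1,"gripper":-0.56},{"x":0,"y":0,"z":0,"yaw":1,"gripper":-0.56},{"x":0,"y":0,"z":0,"yaw":1,"gripper":-0.56},{"x":0,"y":0,"z":0,"yaw":1,"gripper":-0.56},{"x":0,"y":0,"z":0,"yaw":1,"gripper":-0.56},{"x":0,"y":0,"z":0,"yaw":1,"gripper":-0.56},{"x":0,"y":0,"z":0,"yaw":1,"gripper":-0.56},{"x":0,"y":0,"z":0,"yaw":1,"gripper":-0.56},{"x":0,"y":0,"z":0,"yaw":1,"gripper":-0.56},{"x":0,"y":0,"z":0,"yaw":1,"gripper":-0.56}]'
python3 -m inch '[{"x":0,"y":0,"z":0,"yaw":1,"gripper":-0.56},{"x":0,"y":0,"z":0,"yaw":1,"gripper":-0.56},{"x":0,"y":0,"z":0,"yaw":1,"gripper":-0.56},{"x":0,"y":0,"z":0,"yaw":1,"gripper":-0.56},{"x":0,"y":0,"z":0,"yaw":0.24,"gripper":-0.56},{"x":0,"y":0,"z":0,"yaw":0,"gripper":-0.56},{"x":0,"y":0,"z":0,"yaw":0,"gripper":-0.56}]'
python3 - <<'E'
from h import *
import pickle
f=cams.grab_frame("wrist"); pickle.dump(f,open("w0.pkl","wb")); s=telemetry.state(); print(s["time_s"],s["ee_pos"],s["ee_rot"],s["qpos"])
cv2.imwrite("pics/w1.png",f["pixels"][:,:,::-1])
E
```

```text
time_s: 2.2
ee_pos: [500.3, 169.0, 235.8]
ee_rot: [-180.0, -0.0, 100.2]
force: [-0.0, -0.3, 0.7]
gripper_width: 20.2
time_s: 2.78
ee_pos: [500.4, 169.0, 235.9]
ee_rot: [-180.0, 0.0, 79.4]
force: [-0.8, -0.4, 0.5]
gripper_width: 20.2
2.8333 [500.43417868 169.0394077  235.90746907] [-1.79994391e+02 -1.12733767e-03  7.93562703e+01] [1.74145493e+01 1.41014289e+01 9.56587619e+01 3.86012746e-03
 7.02442284e+01 2.80569740e+01]
```

View pics/w1.png

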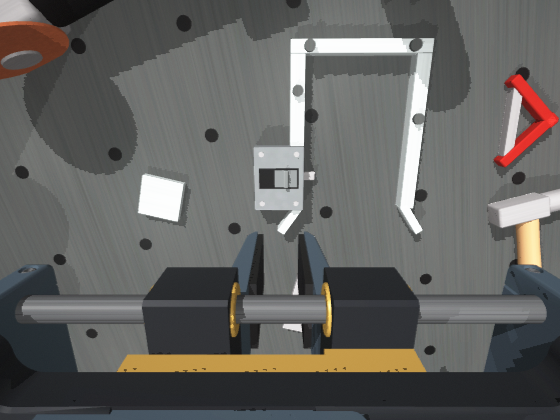

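The wrist view shows the jig clearly: housing corners (255,147)–(304,209), bolt tip at (311,176), stop inner edge near row 53, right knee about (398,207). I refit the jig to these.

```bash
cat > fit2.py <<'E'
import pickle
from h import *
from scipy.optimize import least_squares
f=pickle.load(open("w0.pkl","rb"))
J=np.array([[30,117,24],[30,59,24],[-45,59,24],[-45,117,24],[127,59,18],[127,-59,18],[-45,-59,18]],float)
C=np.array([[255,147],[302,147],[304,209],[256,210],[305,53],[416,53],[398,207]],float)
def T(p,P):
    a=p[2]; R=np.array([[np.cos(a),-np.sin(a),0],[np.sin(a),np.cos(a),0],[0,0,1]]); return P@R.T+[p[0],p[1],0]
r=least_squares(lambda p:(proj(f,T(p,J))-C).ravel(),[586,169,1.385],loss="soft_l1")
p=r.x; print("jig",p[:2].round(1),np.degrees(p[2]).round(2)); print((proj(f,T(p,J))-C).round(1).tolist())
W=T(p,np.array([[-6,80,30],[-6,96,30],[82,0,0],[127,0,0]])); print(W.round(1)); np.save("jig.npy",p)
O=[[-45,59,24],[30,59,24],[30,117,24],[-45,117,24],[-45,59,24],[-45,59,18],[127,59,18],[127,-59,18],[-45,-59,18],[-75,-92,18]]
im=cv2.resize(f["pixels"][30:250,220:450,::-1],None,fx=2.7,fy=2.7,interpolation=cv2.INTER_CUBIC)
def dr(P,c,cl=False): cv2.polylines(im,[((proj(f,T(p,np.array(P,float)))-[219.65,29.65])*2.7).round().astype(np.int32)],cl,c,1)
dr(O,(0,0,255)); dr([[-16,77.5,30],[4,77.5,30],[4,82.5,30],[-16,82.5,30]],(0,255,0),True)
dr([[-11,45,9],[-1,45,9],[-1,59,9],[-11,59,9]],(255,0,0),True)
cv2.imwrite("pics/o1.png",im)
E
python3 fit2.py
```

```text
jig [587.1 169.6] 79.94
[[-2.5, 0.1], [2.0, -0.4], [-0.8, 1.2], [-1.3, 0.6], [-0.2, -0.2], [0.9, -1.3], [2.2, 0.9]]
[[507.3 177.7  30. ]
 [491.5 180.5  30. ]
 [601.4 250.3   0. ]
 [609.3 294.6   0. ]]
```

View pics/o1.png

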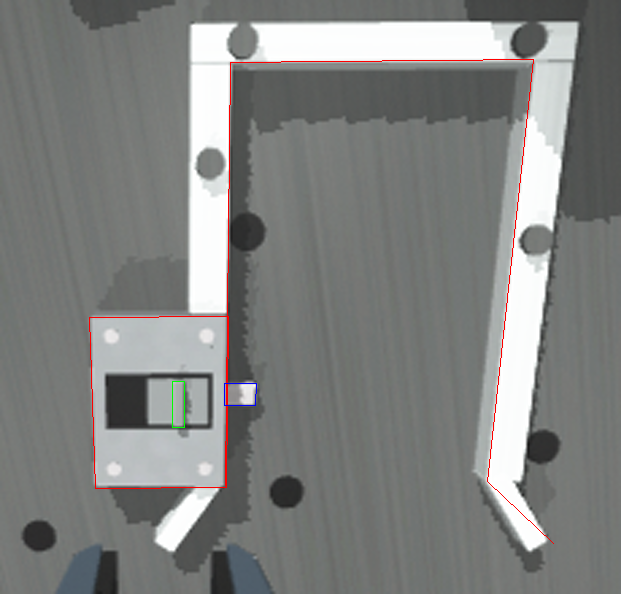

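The overlay fits: the red jig outline, the green ridge and the blue bolt all lie on their features. Now I go over the ridge, straddle it and push.

```bash
python3 -m inch '[{"x":0.5,"y":0.27,"z":2.5,"yaw":-0.12,"gripper":-0.56},{"x":0.48,"y":0.26,"z":3,"yaw":0,"gripper":-0.56},{"x":0,"y":0,"z":3,"yaw":0,"gripper":-0.56},{"x":0,"y":0,"z":3,"yaw":0,"gripper":-0.56},{"x":0,"y":0,"z":3,"yaw":0,"gripper":-0.56},{"x":0,"y":0,"z":2,"yaw":0,"gripper":-0.56},{"x":0,"y":0,"z":1.5,"yaw":0,"gripper":-0.56},{"x":0,"y":0,"z":0.7,"yaw":0,"gripper":-0.56},{"x":0,"y":0,"z":0,"yaw":0,"gripper":-0.56},{"x":0,"y":0,"z":0,"yaw":0,"gripper":-0.56}]'

```

```text
time_s: 3.67
ee_pos: [507.9, 177.9, 49.2]
ee_rot: [180.0, -0.0, 79.9]
force: [0.1, -0.6, 0.6]
gripper_width: 20.1
```

```bash
python3 -m inch '[{"x":0,"y":-0.3,"z":0.1,"yaw":0,"gripper":-0.56},{"x":0,"y":-0.3,"z":0,"yaw":0,"gripper":-0.56},{"x":0,"y":-0.3,"z":0,"yaw":0,"gripper":-0.56},{"x":0,"y":-0.2,"z":0,"yaw":0,"gripper":-0.56},{"x":0,"y":-0.2,"z":0,"yaw":0,"gripper":-0.56},{"x":0,"y":-0.2,"z":0,"yaw":0,"gripper":-0.56}]'
python3 -m inch '[{"x":0,"y":-0.2,"z":0,"yaw":0,"gripper":-0.56},{"x":0,"y":-0.2,"z":0,"yaw":0,"gripper":-0.56},{"x":0,"y":-0.2,"z":0,"yaw":0,"gripper":-0.56},{"x":0,"y":-0.2,"z":0,"yaw":0,"gripper":-0.56},{"x":0,"y":0,"z":0,"yaw":0,"gripper":-0.56}]'
python3 -m inch '[{"x":0,"y":0.3,"z":-0.1,"yaw":0,"gripper":-0.56},{"x":0,"y":0,"z":-2,"yaw":0,"gripper":-0.56},{"x":0,"y":0,"z":-4,"yaw":0,"gripper":-0.56},{"x":0,"y":0,"z":-4,"yaw":0,"gripper":-0.56},{"x":0,"y":0,"z":-3,"yaw":0,"gripper":-0.56},{"x":-3,"y":0,"z":-2,"yaw":0,"gripper":-0.56},{"x":-3,"y":0,"z":0,"yaw":0,"gripper":0.4}]'
python3 - <<'E'
from h import *
import pickle
f=cams.grab_frame("wrist"); p=np.load("jig.npy"); a=p[2]
R=np.array([[np.cos(a),-np.sin(a),0],[np.sin(a),np.cos(a),0],[0,0,1]])
q=proj(f,np.array([[-40,60,24],[25,117,24],[-6,60,9],[-6,40,9],[-6,80,30],[-6,96,30]])@R.T+[p[0],p[1],0]); print(q.round())
u0,v0=q.min(0).astype(int)-15; u1,v1=q.max(0).astype(int)+15
cv2.imwrite("pics/r1.png",cv2.resize(f["pixels"][max(v0,0):v1,max(u0,0):u1,::-1],None,fx=4,fy=4,interpolation=cv2.INTER_CUBIC)); print(u0,v0)
E
```

```text
time_s: 4.17
ee_pos: [492.9, 180.6, 48.4]
ee_rot: [180.0, -0.0, 79.9]
force: [0.9, -0.5, 0.1]
gripper_width: 20.3
time_s: 4.58
ee_pos: [484.7, 181.8, 47.9]
ee_rot: [180.0, 0.0, 79.9]
force: [1.0, 0.1, 0.2]
gripper_width: 20.3
time_s: 5.17
ee_pos: [479.9, 123.1, 203.8]
ee_rot: [179.5, -0.2, 80.0]
force: [0.1, -0.2, -0.5]
gripper_width: 24.0
[[315. 171.]
 [260. 106.]
 [315. 137.]
 [333. 137.]
 [297. 139.]
 [281. 139.]]
244 91
```

View pics/r1.png

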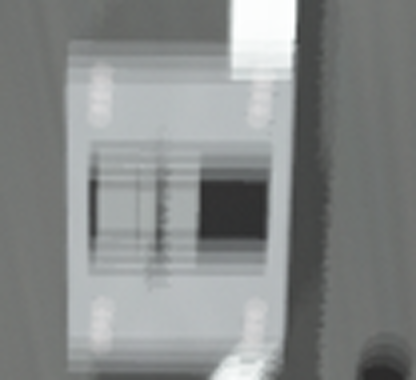

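The switch now lies at the left (robot-side) end of its slot and the bolt is no longer seen, so it is unlocked. The plate sits at jig (-191, 18) and is turned -15°. I'll first square and centre it with a two-finger sideways push on its robot-side edge, with the jaws along jig x.

```bash
python3 -m inch '[{"x":-4,"y":-0.3,"z":0,"yaw":0,"gripper":-0.12},{"x":-4,"y":-0.3,"z":0,"yaw":0,"gripper":-0.12},{"x":-4,"y":-0.26,"z":0,"yaw":0,"gripper":-0.12},{"x":0,"y":0,"z":0,"yaw":-1,"gripper":-0.12},{"x":0,"y":0,"z":0,"yaw":-1,"gripper":-0.12},{"x":0,"y":0,"z":0,"yaw":-1,"gripper":-0.12},{"x":0,"y":0,"z":0,"yaw":-1,"gripper":-0.12},{"x":0,"y":0,"z":0,"yaw":-1,"gripper":-0.12},{"x":0,"y":0,"z":0,"yaw":-1,"gripper":-0.12},{"x":0,"y":0,"z":0,"yaw":-1,"gripper":-0.12},{"x":0,"y":0,"z":0,"yaw":-1,"gripper":-0.12},{"x":0,"y":0,"z":0,"yaw":-1,"gripper":-0.12}]'
python3 -m inch '[{"x":0,"y":0,"z":0,"yaw":-1,"gripper":-0.12},{"x":0,"y":0,"z":0,"yaw":-1,"gripper":-0.12},{"x":0,"y":0,"z":0,"yaw":-1,"gripper":-0.12},{"x":0,"y":0,"z":0,"yaw":-1,"gripper":-0.12},{"x":0,"y":0,"z":0,"yaw":-1,"gripper":-0.12},{"x":0,"y":0,"z":0,"yaw":-1,"gripper":-0.12},{"x":0,"y":0,"z":0,"yaw":-1,"gripper":-0.12},{"x":0,"y":0,"z":0,"yaw":-1,"gripper":-0.12},{"x":0,"y":0,"z":0,"yaw":-1,"gripper":-0.12},{"x":0,"y":0,"z":0,"yaw":0,"gripper":-0.12},{"x":0,"y":0,"z":0,"yaw":0,"gripper":-0.12}]'
cat > where.py <<'E'
from h import *
s=telemetry.state(); p=np.load("jig.npy"); a=p[2]; d=s["ee_pos"][:2]-p[:2]
print("t",round(s["time_s"],2),"jig xy",np.round([np.cos(a)*d[0]+np.sin(a)*d[1],-np.sin(a)*d[0]+np.cos(a)*d[1]],1),"z",round(s["ee_pos"][2],1),"yaw rel",round((s["ee_rot"][2]-np.degrees(a)+180)%360-180,2),"F",s["force"].round(1),"w",round(s["gripper_width"],1))
E
python3 where.py
```

```text
time_s: 6.22
ee_pos: [447.3, 5.7, 198.7]
ee_rot: [-180.0, -0.1, 125.1]
force: [0.8, 1.0, 0.5]
gripper_width: 40.1
time_s: 7.13
ee_pos: [447.5, 5.6, 198.8]
ee_rot: [180.0, -0.1, 169.7]
force: [-0.0, -0.2, -0.1]
gripper_width: 39.8
t 7.13 jig xy [-185.8  108.8] z 198.8 yaw rel 89.8 F [-0.  -0.2 -0.1] w 39.8
```

```bash
python3 -m inch '[{"x":0,"y":0,"z":4,"yaw":0,"gripper":-0.12},{"x":0,"y":0,"z":4,"yaw":0,"gripper":-0.12},{"x":0,"y":0,"z":4,"yaw":0,"gripper":-0.12},{"x":0,"y":0,"z":2.5,"yaw":0,"gripper":-0.12},{"x":0,"y":0,"z":1.5,"yaw":0,"gripper":-0.12},{"x":0,"y":0,"z":1,"yaw":0,"gripper":-0.12},{"x":0,"y":0,"z":0.4,"yaw":0,"gripper":-0.12},{"x":0,"y":0,"z":0,"yaw":0,"gripper":-0.12}]'
python3 where.py
python3 -m inch '[{"x":-0.38,"y":0,"z":0,"yaw":0,"gripper":-0.12},{"x":-0.34,"y":0,"z":0,"yaw":0,"gripper":-0.12},{"x":-0.34,"y":0,"z":0,"yaw":0,"gripper":-0.12},{"x":-0.34,"y":0,"z":0,"yaw":0,"gripper":-0.12},{"x":-0.34,"y":0,"z":0,"yaw":0,"gripper":-0.12},{"x":-0.34,"y":0,"z":0,"yaw":0,"gripper":-0.12},{"x":-0.34,"y":0,"z":0,"yaw":0,"gripper":-0.12},{"x":-0.34,"y":0,"z":0,"yaw":0,"gripper":-0.12},{"x":-0.34,"y":0,"z":0,"yaw":0,"gripper":-0.12},{"x":-0.34,"y":0,"z":0,"yaw":0,"gripper":-0.12},{"x":-0.34,"y":0,"z":0,"yaw":0,"gripper":-0.12},{"x":0,"y":0,"z":0,"yaw":0,"gripper":-0.12}]'
python3 where.py
```

```text
time_s: 7.8
ee_pos: [447.2, 5.6, 24.1]
ee_rot: [-180.0, -0.1, 169.8]
force: [-0.3, 1.1, 0.9]
gripper_width: 40.2
t 7.8 jig xy [-185.9  109.1] z 24.1 yaw rel 89.86 F [-0.3  1.1  0.9] w 40.2
time_s: 8.8
ee_pos: [483.4, -1.3, 25.2]
ee_rot: [-180.0, -0.2, 169.8]
force: [-4.9, -0.8, 2.3]
gripper_width: 40.4
t 8.8 jig xy [-186.4   72.3] z 25.2 yaw rel 89.89 F [-4.9 -0.8  2.3] w 40.4
```

```bash
python3 -m inch '[{"x":0.8,"y":0,"z":0,"yaw":0,"gripper":0.7},{"x":0,"y":0,"z":-2,"yaw":0,"gripper":0.7},{"x":0,"y":0,"z":-4,"yaw":0,"gripper":0.7},{"x":0,"y":0,"z":-3,"yaw":0,"gripper":0.7},{"x":-2.7,"y":-2.6,"z":0,"yaw":1,"gripper":0.7},{"x":-2.5,"y":-2.9,"z":0,"yaw":1,"gripper":0.7},{"x":-2.2,"y":-3,"z":0,"yaw":1,"gripper":0.7},{"x":0,"y":0,"z":0,"yaw":1,"gripper":0.7},{"x":0,"y":0,"z":0,"yaw":1,"gripper":0.7},{"x":0,"y":0,"z":0,"yaw":1,"gripper":0.7},{"x":0,"y":0,"z":0,"yaw":1,"gripper":0.7},{"x":0,"y":0,"z":0,"yaw":1,"gripper":0.7}]'
python3 -m inch '[{"x":0,"y":0,"z":0,"yaw":1,"gripper":0.7},{"x":0,"y":0,"z":0,"yaw":1,"gripper":0.7},{"x":0,"y":0,"z":0,"yaw":1,"gripper":0.7},{"x":0,"y":0,"z":0,"yaw":1,"gripper":0.7},{"x":0,"y":0,"z":0,"yaw":1,"gripper":0.7},{"x":0,"y":0,"z":0,"yaw":1,"gripper":0.7},{"x":0,"y":0,"z":0,"yaw":1,"gripper":0.7},{"x":0,"y":0,"z":0,"yaw":1,"gripper":0.7},{"x":0,"y":0,"z":0,"yaw":1,"gripper":0.7},{"x":0,"y":0,"z":0,"yaw":1,"gripper":0.7},{"x":0,"y":0,"z":0,"yaw":0,"gripper":0.7}]'
python3 where.py
python3 - <<'E'
from h import *
f=cams.grab_frame("wrist"); im=f["pixels"][:,:,::-1].copy(); p=np.load("jig.npy"); a=p[2]
R=np.array([[np.cos(a),-np.sin(a),0],[np.sin(a),np.cos(a),0],[0,0,1]])
# predicted plate outline, jig (-191,0), z10
L=np.array([[-236,55,10],[-146,55,10],[-146,-55,10],[-236,-55,10]])
q=proj(f,L@R.T+[p[0],p[1],0]); print(q.round().tolist())
cv2.polylines(im,[q.round().astype(np.int32)],True,(0,0,255),1); cv2.imwrite("pics/w2.png",im)
import pickle; pickle.dump(f,open("w2.pkl","wb"))
E
```

```text
time_s: 9.8
ee_pos: [526.5, -100.4, 115.5]
ee_rot: [179.9, 0.1, 129.6]
force: [-0.2, 0.4, -0.0]
gripper_width: 77.5
time_s: 10.72
ee_pos: [526.5, -100.2, 115.6]
ee_rot: [179.8, -0.0, 79.8]
force: [0.1, -0.5, -0.3]
gripper_width: 77.4
t 10.72 jig xy [-276.2   12.5] z 115.6 yaw rel -0.14 F [ 0.1 -0.5 -0.3] w 77.4
[[228.0, 168.0], [222.0, 45.0], [374.0, 44.0], [364.0, 168.0]]
```

View pics/w2.png

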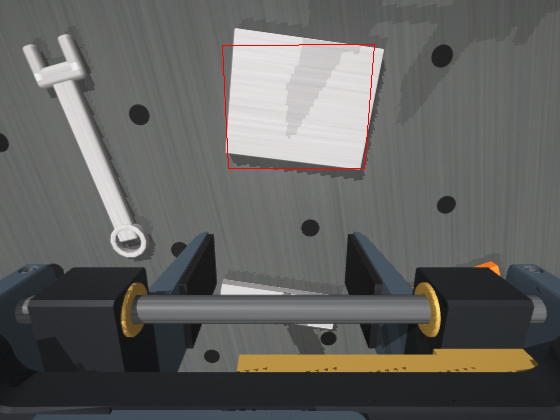

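The plate (corners (236,29), (383,48), (361,170), (227,153)) is now nearly centred but still turned by about -6°. The strip lies behind it at (280,300). I compute the exact pose.

```bash
python3 - <<'E'
from h import *
import pickle
from scipy.optimize import least_squares
f=pickle.load(open("w2.pkl","rb")); p=np.load("jig.npy"); a=p[2]
def T(p,P):
    a=p[2]; R=np.array([[np.cos(a),-np.sin(a),0],[np.sin(a),np.cos(a),0],[0,0,1]]); return P@R.T+[p[0],p[1],0]
L=np.array([[-45,55,10],[45,55,10],[45,-55,10],[-45,-55,10.]]); C=np.array([[227,153],[236,29],[383,48],[361,170]])
q=least_squares(lambda q:(proj(f,T([p[0],p[1],a],T(q,L)))-C).ravel(),[-191,0,0]); print(q.x[:2].round(1),np.degrees(q.x[2]).round(1),q.fun.round(1))
E
```

```text
[-186.7   -3.7] -6.8 [-0.9  0.9 -1.5 -0.6  2.1  0.3  0.4 -0.2]
```

```bash
python3 -m inch '[{"x":0.4,"y":0.7,"z":1.5,"yaw":-0.03,"gripper":0.32},{"x":0.4,"y":0.65,"z":2.5,"yaw":0,"gripper":0.32},{"x":0,"y":0,"z":2,"yaw":0,"gripper":0.32},{"x":0,"y":0,"z":1.6,"yaw":0,"gripper":0.32},{"x":0,"y":0,"z":1,"yaw":0,"gripper":0.32},{"x":0,"y":0,"z":0.4,"yaw":0,"gripper":0.32},{"x":0,"y":0,"z":0,"yaw":0,"gripper":0.32}]'
python3 where.py
python3 -m inch '[{"x":0.6,"y":0,"z":0,"yaw":0,"gripper":0.32},{"x":0.6,"y":0,"z":0,"yaw":0,"gripper":0.32},{"x":0.6,"y":0,"z":0,"yaw":0,"gripper":0.32},{"x":0.6,"y":0,"z":0,"yaw":0,"gripper":0.32},{"x":0.6,"y":0,"z":0,"yaw":0,"gripper":0.32},{"x":0.8,"y":0,"z":0,"yaw":0,"gripper":0.32},{"x":0.8,"y":0,"z":0,"yaw":0,"gripper":0.32},{"x":0.8,"y":0,"z":0,"yaw":0,"gripper":0.32},{"x":0.8,"y":0,"z":0,"yaw":0,"gripper":0.32},{"x":0.8,"y":0,"z":0,"yaw":0,"gripper":0.32},{"x":0.8,"y":0,"z":0,"yaw":0,"gripper":0.32},{"x":0.8,"y":0,"z":0,"yaw":0,"gripper":0.32}]'
python3 where.py
```

```text
time_s: 11.35
ee_pos: [540.4, -94.7, 24.5]
ee_rot: [-180.0, -0.0, 80.1]
force: [-0.6, 1.6, -1.2]
gripper_width: 60.4
t 11.35 jig xy [-2.684e+02 -2.000e-01] z 24.5 yaw rel 0.14 F [-0.6  1.6 -1.2] w 60.4
time_s: 12.35
ee_pos: [555.5, -10.4, 25.8]
ee_rot: [180.0, 0.1, 80.1]
force: [-1.3, -7.5, 4.5]
gripper_width: 60.0
t 12.35 jig xy [-182.7   -0.3] z 25.8 yaw rel 0.19 F [-1.3 -7.5  4.5] w 60.0
```

```bash
cat > det.py <<'E'
import sys
from h import *
# det.py X w h : largest bright blob around jig (X,0), rectangle at z=10 in jig frame
X=float(sys.argv[1]); f=cams.grab_frame(sys.argv[2] if len(sys.argv)>2 else "wrist"); p=np.load("jig.npy"); a=p[2]
R=np.array([[np.cos(a),-np.sin(a),0],[np.sin(a),np.cos(a),0],[0,0,1]])
c=proj(f,np.array([[X,0,10]])@R.T+[p[0],p[1],0])[0].round().astype(int)
hsv=cv2.cvtColor(f["pixels"],cv2.COLOR_RGB2HSV); m=((hsv[...,2]>160)&(hsv[...,1]<60)).astype(np.uint8)
n,l,st,ce=cv2.connectedComponentsWithStats(m); i=l[c[1],c[0]]; print("px",c,"blob",i,st[i])
if i:
    k=cv2.findContours((l==i).astype(np.uint8),0,2)[0]; k=max(k,key=len).reshape(-1,2)
    P=np.array([(ray(f,u,10)-[p[0],p[1],0])@R for u in k],np.float32)[:,:2]
    r=cv2.minAreaRect(P); print(np.round(r[0],1),np.round(r[1],1),round(r[2],1)); print(P.min(0).round(1),P.max(0).round(1))
cv2.imwrite("pics/det.png",f["pixels"][:,:,::-1])
E
python3 det.py -130
```

```text
px [281 173] blob 3 [  159    60   229   175 37085]Traceback (most recent call last):
  File "det.py", line 12, in <module>
    r=cv2.minAreaRect(P); print(np.round(r[0],1),np.round(r[1],1),round(r[2],1)); print(P.min(0).round(1),P.max(0).round(1))
cv2.error: OpenCV(4.12.0) /io/opencv/modules/imgproc/src/convhull.cpp:143: error: (-215:Assertion failed) total >= 0 && (depth == CV_32F || depth == CV_32S) in function 'convexHull'
```

```bash
sed -i 's/,np.float32)\[:,:2\]/)[:,:2].astype(np.float32).copy()/' det.py; python3 det.py -130
```

```text
px [281 176] blob 3 [  159    60   229   175 36992]
[-118.2    4.1] [ 88.8 109.1] 0.2
[-162.8  -50.5] [-73.6  58.8]
```

```bash
python3 -m inch '[{"x":0.6,"y":0.06,"z":0.0,"yaw":0,"gripper":0.32},{"x":0.6,"y":0.06,"z":0,"yaw":0,"gripper":0.32},{"x":0.6,"y":0.06,"z":0,"yaw":0,"gripper":0.32},{"x":0.6,"y":0.06,"z":0,"yaw":0,"gripper":0.32},{"x":0.6,"y":0.06,"z":0,"yaw":0,"gripper":0.32},{"x":0.6,"y":0.06,"z":0,"yaw":0,"gripper":0.32},{"x":0.6,"y":0,"z":0,"yaw":0,"gripper":0.32},{"x":0.6,"y":0,"z":0,"yaw":0,"gripper":0.32}]'
python3 where.py
python3 -m inch '[{"x":0.6,"y":0,"z":0,"yaw":0,"gripper":0.32},{"x":0.6,"y":0,"z":0,"yaw":0,"gripper":0.32},{"x":0.6,"y":0,"z":0,"yaw":0,"gripper":0.32},{"x":0.6,"y":0,"z":0,"yaw":0,"gripper":0.32},{"x":0.6,"y":0,"z":0,"yaw":0,"gripper":0.32},{"x":0.6,"y":0,"z":0,"yaw":0,"gripper":0.32},{"x":0.6,"y":0,"z":0,"yaw":0,"gripper":0.32},{"x":0.6,"y":0,"z":0,"yaw":0,"gripper":0.32}]'
python3 where.py
```

```text
time_s: 13.12
ee_pos: [566.8, 35.8, 25.2]
ee_rot: [-179.9, 0.1, 80.1]
force: [-1.8, -6.5, 4.8]
gripper_width: 60.4
t 13.12 jig xy [-135.3   -3.4] z 25.2 yaw rel 0.15 F [-1.8 -6.5  4.8] w 60.4
time_s: 13.78
ee_pos: [574.9, 82.9, 25.2]
ee_rot: [-179.9, 0.1, 80.1]
force: [-0.6, -6.9, 4.7]
gripper_width: 60.1
t 13.78 jig xy [-87.5  -3.2] z 25.2 yaw rel 0.15 F [-0.6 -6.9  4.7] w 60.1
```

```bash
python3 -m inch '[{"x":0.8,"y":0,"z":0,"yaw":0,"gripper":0.32},{"x":0.8,"y":0,"z":0,"yaw":0,"gripper":0.32},{"x":0.8,"y":0,"z":0,"yaw":0,"gripper":0.32},{"x":0.8,"y":0,"z":0,"yaw":0,"gripper":0.32},{"x":0.8,"y":0,"z":0,"yaw":0,"gripper":0.32},{"x":0.8,"y":0,"z":0,"yaw":0,"gripper":0.32},{"x":0.8,"y":0,"z":0,"yaw":0,"gripper":0.32},{"x":0.8,"y":0,"z":0,"yaw":0,"gripper":0.32},{"x":0.8,"y":0,"z":0,"yaw":0,"gripper":0.32},{"x":0.8,"y":0,"z":0,"yaw":0,"gripper":0.32},{"x":0.8,"y":0,"z":0,"yaw":0,"gripper":0.32}]'
python3 where.py
python3 -m inch '[{"x":0.3,"y":0,"z":0,"yaw":0,"gripper":0.32},{"x":0.3,"y":0,"z":0,"yaw":0,"gripper":0.32},{"x":0.2,"y":0,"z":0,"yaw":0,"gripper":0.32}]'
python3 -m inch '[{"x":0.2,"y":0,"z":0,"yaw":0,"gripper":0.32},{"x":0.2,"y":0,"z":0,"yaw":0,"gripper":0.32}]'
python3 -m inch '[{"x":0.2,"y":0,"z":0,"yaw":0,"gripper":0.32},{"x":0.2,"y":0,"z":0,"yaw":0,"gripper":0.32}]'
python3 where.py; python3 det.py 82
```

```text
time_s: 14.7
ee_pos: [589.9, 169.3, 25.3]
ee_rot: [-179.9, 0.2, 80.1]
force: [-2.3, -8.1, 5.3]
gripper_width: 60.0
t 14.7 jig xy [ 0.2 -2.9] z 25.3 yaw rel 0.15 F [-2.3 -8.1  5.3] w 60.0
time_s: 14.95
ee_pos: [591.4, 177.2, 25.2]
ee_rot: [-179.9, 0.2, 80.1]
force: [-1.7, -7.4, 5.7]
gripper_width: 60.4
time_s: 15.12
ee_pos: [592.0, 180.9, 25.2]
ee_rot: [-179.9, 0.2, 80.1]
force: [-0.2, -7.9, 4.4]
gripper_width: 60.3
time_s: 15.28
ee_pos: [592.7, 184.7, 25.2]
ee_rot: [-179.9, 0.2, 80.1]
force: [-1.3, -8.0, 5.6]
gripper_width: 60.1
t 15.28 jig xy [15.9 -2.8] z 25.2 yaw rel 0.14 F [-1.3 -8.   5.6] w 60.1
px [277 147] blob 3 [  162    68   225   167 33963]
[76.9  1.3] [ 85.1 108.7] 0.2
[ 34.1 -53.1] [119.4  55.6]
```

```bash
for i in 1 2 3; do python3 -m inch '[{"x":0.15,"y":0,"z":0,"yaw":0,"gripper":0.32},{"x":0.05,"y":0,"z":0,"yaw":0,"gripper":0.32}]' | grep -E 'ee_pos|force'; done
```

```text
ee_pos: [593.0, 186.8, 25.2]
force: [-1.1, -8.1, 4.8]
ee_pos: [593.1, 187.6, 25.2]
force: [-1.1, -11.6, 7.9]
ee_pos: [593.1, 187.8, 25.2]
force: [-2.5, -17.4, 8.5]
```

The plate is home: force rose from 8 to 17 N with motion stopped. I back off and go to the strip.

```bash
python3 -m inch '[{"x":-0.6,"y":0,"z":0,"yaw":0,"gripper":0.32},{"x":-1.2,"y":0,"z":-1,"yaw":0,"gripper":0.32},{"x":-2,"y":0,"z":-3,"yaw":0,"gripper":0.32},{"x":-3.2,"y":0,"z":-2.5,"yaw":0,"gripper":0.32},{"x":-3.8,"y":-0.2,"z":-1.5,"yaw":0,"gripper":0.32},{"x":-4,"y":-0.2,"z":0,"yaw":0,"gripper":0.32},{"x":-4,"y":-0.2,"z":0,"yaw":0,"gripper":0.32},{"x":-4,"y":-0.2,"z":0,"yaw":0,"gripper":0.32},{"x":-4,"y":-0.2,"z":0,"yaw":0,"gripper":0.32},{"x":-4,"y":-0.2,"z":0,"yaw":0,"gripper":0.32},{"x":-4,"y":-0.2,"z":0,"yaw":0,"gripper":0.32},{"x":-3.6,"y":-0.14,"z":0,"yaw":0,"gripper":0.32}]'
python3 -m inch '[{"x":0,"y":0,"z":0,"yaw":-1,"gripper":0.32},{"x":0,"y":0,"z":0,"yaw":-1,"gripper":0.32},{"x":0,"y":0,"z":0,"yaw":-1,"gripper":0.32},{"x":0,"y":0,"z":0,"yaw":-1,"gripper":0.32},{"x":0,"y":0,"z":0,"yaw":-1,"gripper":0.32},{"x":0,"y":0,"z":0,"yaw":-1,"gripper":0.32},{"x":0,"y":0,"z":0,"yaw":-1,"gripper":0.32},{"x":0,"y":0,"z":0,"yaw":-1,"gripper":0.32},{"x":0,"y":0,"z":0,"yaw":-1,"gripper":0.32},{"x":0,"y":0,"z":0,"yaw":-1,"gripper":0.32},{"x":0,"y":0,"z":0,"yaw":-1,"gripper":0.32},{"x":0,"y":0,"z":0,"yaw":-1,"gripper":0.32}]' >/dev/null
python3 -m inch '[{"x":0,"y":0,"z":0,"yaw":-1,"gripper":0.32},{"x":0,"y":0,"z":0,"yaw":-1,"gripper":0.32},{"x":0,"y":0,"z":0,"yaw":-1,"gripper":0.32},{"x":0,"y":0,"z":0,"yaw":-0.9,"gripper":0.32},{"x":0,"y":0,"z":0,"yaw":0,"gripper":0.32},{"x":0,"y":0,"z":0,"yaw":0,"gripper":0.32}]'
python3 where.py
python3 - <<'E'
from h import *
f=cams.grab_frame("wrist"); im=f["pixels"][:,:,::-1].copy(); p=np.load("jig.npy"); a=p[2]
def T(p,P):
    a=p[2]; R=np.array([[np.cos(a),-np.sin(a),0],[np.sin(a),np.cos(a),0],[0,0,1]]); return P@R.T+[p[0],p[1],0]
L=np.array([[-16,55,10],[16,55,10],[16,-55,10],[-16,-55,10.]])
q=proj(f,T(p,T([-364.8,12.6,np.radians(-10.5)],L))); print(q.round().tolist())
cv2.polylines(im,[q.round().astype(np.int32)],True,(0,0,255),1); cv2.imwrite("pics/w3.png",im)
E
```

```text
time_s: 16.83
ee_pos: [512.0, -185.1, 105.6]
ee_rot: [180.0, -0.0, 80.0]
force: [-0.3, 1.1, 1.2]
gripper_width: 59.8
time_s: 18.33
ee_pos: [513.0, -183.1, 105.3]
ee_rot: [180.0, 0.0, 159.4]
force: [-0.5, 0.8, 0.5]
gripper_width: 60.4
t 18.33 jig xy [-360.2   11.3] z 105.3 yaw rel 79.46 F [-0.5  0.8  0.5] w 60.4
[[253.0, 151.0], [295.0, 151.0], [293.0, 279.0], [256.0, 279.0]]
```

View pics/w3.png

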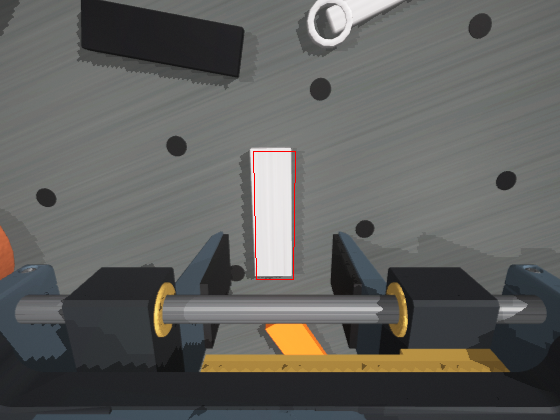

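The grey strip sits between the jaws (corners (250,149)–(293,279)), about 2 mm from the prediction; the black and orange pieces are clear of it. I descend and grip.

```bash
python3 -m inch '[{"x":0.1,"y":-0.3,"z":2,"yaw":0,"gripper":0.32},{"x":0,"y":-0.3,"z":2.5,"yaw":0,"gripper":0.32},{"x":0,"y":0,"z":2,"yaw":0,"gripper":0.32},{"x":0,"y":0,"z":1.1,"yaw":0,"gripper":0.32},{"x":0,"y":0,"z":0.4,"yaw":0,"gripper":0.32},{"x":0,"y":0,"z":0,"yaw":0,"gripper":0},{"x":0,"y":0,"z":0,"yaw":0,"gripper":-0.5},{"x":0,"y":0,"z":0,"yaw":0,"gripper":-0.5},{"x":0,"y":0,"z":0,"yaw":0,"gripper":-0.5},{"x":0,"y":0,"z":0,"yaw":0,"gripper":-0.5},{"x":0,"y":0,"z":0,"yaw":0,"gripper":-0.5},{"x":0,"y":0,"z":0,"yaw":0,"gripper":-0.5}]' 30
python3 where.py
```

```text
time_s: 19.38
ee_pos: [510.6, -188.9, 25.9]
ee_rot: [-180.0, 0.1, 159.5]
force: [-0.7, -1.1, 6.1]
gripper_width: 31.9
t 19.38 jig xy [-366.3   12.7] z 25.9 yaw rel 79.59 F [-0.7 -1.1  6.1] w 31.9
```

```bash
python3 -m inch '[{"x":0,"y":0,"z":-1,"yaw":0,"gripper":-0.5},{"x":0,"y":0,"z":-1,"yaw":-1,"gripper":-0.5},{"x":0,"y":0,"z":0,"yaw":-1.0,"gripper":-0.5},{"x":-0.16,"y":2.5,"z":0,"yaw":-0.08,"gripper":-0.5},{"x":-0.16,"y":3.5,"z":0,"yaw":0,"gripper":-0.5},{"x":-0.16,"y":4,"z":0,"yaw":0,"gripper":-0.5},{"x":-0.16,"y":4,"z":0,"yaw":0,"gripper":-0.5},{"x":-0.16,"y":4,"z":0,"yaw":0,"gripper":-0.5},{"x":-0.16,"y":4,"z":0,"yaw":0,"gripper":-0.5},{"x":-0.16,"y":3.5,"z":0,"yaw":0,"gripper":-0.5},{"x":-0.15,"y":2.5,"z":0,"yaw":0,"gripper":-0.5},{"x":0,"y":0,"z":0,"yaw":0,"gripper":-0.5}]'
python3 where.py
```

```text
time_s: 20.38
ee_pos: [572.8, 89.6, 45.1]
ee_rot: [179.9, 0.1, 170.2]
force: [0.1, 0.3, -2.7]
gripper_width: 31.8
t 20.38 jig xy [-81.2   0.1] z 45.1 yaw rel 90.22 F [ 0.1  0.3 -2.7] w 31.8
```

```bash
python3 -m inch '[{"x":0,"y":0,"z":1,"yaw":0,"gripper":-0.5},{"x":0,"y":0,"z":0.7,"yaw":0,"gripper":-0.5},{"x":0,"y":0,"z":0.25,"yaw":0,"gripper":-0.5},{"x":0,"y":0,"z":0,"yaw":0,"gripper":0.1},{"x":0,"y":0,"z":0,"yaw":0,"gripper":0.2},{"x":0,"y":0,"z":0,"yaw":0,"gripper":0.3},{"x":0,"y":0,"z":-1,"yaw":0,"gripper":0.32},{"x":0,"y":0,"z":-3,"yaw":0,"gripper":0.32},{"x":0,"y":0,"z":-3,"yaw":0,"gripper":0.32},{"x":0,"y":-2.5,"z":0,"yaw":0,"gripper":0.32},{"x":0,"y":-2.7,"z":0,"yaw":0,"gripper":0.32}]'
python3 -m inch '[{"x":0,"y":0,"z":0,"yaw":1,"gripper":0.32},{"x":0,"y":0,"z":0,"yaw":1,"gripper":0.32},{"x":0,"y":0,"z":0,"yaw":1,"gripper":0.32},{"x":0,"y":0,"z":0,"yaw":1,"gripper":0.32},{"x":0,"y":0,"z":0,"yaw":1,"gripper":0.32},{"x":0,"y":0,"z":0,"yaw":1,"gripper":0.32},{"x":0,"y":0,"z":0,"yaw":1,"gripper":0.32},{"x":0,"y":0,"z":0,"yaw":1,"gripper":0.32},{"x":0,"y":0,"z":0,"yaw":1,"gripper":0.32},{"x":0,"y":0,"z":0,"yaw":1,"gripper":0.32},{"x":0,"y":0,"z":0,"yaw":1,"gripper":0.32},{"x":0,"y":0,"z":0,"yaw":1,"gripper":0.32}]' >/dev/null
python3 -m inch '[{"x":0,"y":0,"z":0,"yaw":1,"gripper":0.32},{"x":0,"y":0,"z":0,"yaw":1,"gripper":0.32},{"x":0,"y":0,"z":0,"yaw":1,"gripper":0.32},{"x":0,"y":0,"z":0,"yaw":1,"gripper":0.32},{"x":0,"y":0,"z":0,"yaw":1,"gripper":0.32},{"x":0,"y":0,"z":0,"yaw":1,"gripper":0.32},{"x":0,"y":0,"z":0,"yaw":0,"gripper":0.32},{"x":0,"y":0,"z":0,"yaw":0,"gripper":0.32}]'
python3 where.py; python3 det.py -80; cp pics/det.png pics/w4.png
```

```text
time_s: 21.3
ee_pos: [564.3, 33.8, 98.3]
ee_rot: [179.9, 0.3, 170.0]
force: [0.7, -1.1, -0.5]
gripper_width: 60.7
time_s: 22.97
ee_pos: [562.6, 33.3, 95.9]
ee_rot: [180.0, -0.0, 80.0]
force: [0.5, -0.6, -0.1]
gripper_width: 60.0
t 22.97 jig xy [-138.5    0.3] z 95.9 yaw rel 0.09 F [ 0.5 -0.6 -0.1] w 60.0
px [282 148] blob 8 [ 202  135  150   43 6359]
[-86.4   4. ] [ 30.9 109.4] 0.1
[-102.   -50.6] [-70.8  58.7]
```

View pics/w4.png

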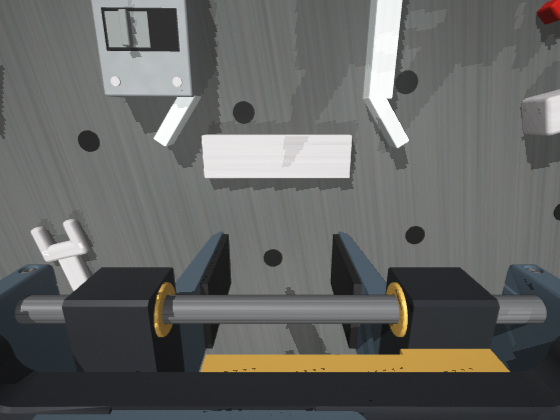

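The strip lies square at the mouth (cols 203–352, between guide knees at 190 and 368), and the switch is still at the left, unlocked. I push it in.

```bash
python3 -m inch '[{"x":0,"y":0,"z":2,"yaw":0,"gripper":0.32},{"x":0,"y":0,"z":2.5,"yaw":0,"gripper":0.32},{"x":0,"y":0,"z":1.5,"yaw":0,"gripper":0.32},{"x":0,"y":0,"z":0.8,"yaw":0,"gripper":0.32},{"x":0,"y":0,"z":0.3,"yaw":0,"gripper":0.32},{"x":0,"y":0,"z":0,"yaw":0,"gripper":0.32}]'
python3 -m inch '[{"x":0.7,"y":0,"z":0,"yaw":0,"gripper":0.32},{"x":0.7,"y":0,"z":0,"yaw":0,"gripper":0.32},{"x":0.7,"y":0,"z":0,"yaw":0,"gripper":0.32},{"x":0.6,"y":0.03,"z":0,"yaw":0,"gripper":0.32},{"x":0.6,"y":0.03,"z":0,"yaw":0,"gripper":0.32},{"x":0.6,"y":0.03,"z":0,"yaw":0,"gripper":0.32},{"x":0.6,"y":0.03,"z":0,"yaw":0,"gripper":0.32},{"x":0.6,"y":0.03,"z":0,"yaw":0,"gripper":0.32},{"x":0.6,"y":0,"z":0,"yaw":0,"gripper":0.32},{"x":0.6,"y":0,"z":0,"yaw":0,"gripper":0.32},{"x":0.6,"y":0,"z":0,"yaw":0,"gripper":0.32},{"x":0.6,"y":0,"z":0,"yaw":0,"gripper":0.32}]'
python3 where.py; python3 det.py -25
```

```text
time_s: 23.52
ee_pos: [562.6, 33.6, 24.2]
ee_rot: [-180.0, 0.0, 80.0]
force: [1.0, -0.0, 0.1]
gripper_width: 59.8
time_s: 24.52
ee_pos: [577.3, 107.8, 24.5]
ee_rot: [180.0, -0.0, 79.9]
force: [-1.0, -3.2, 1.5]
gripper_width: 60.2
t 24.52 jig xy [-62.6  -1.1] z 24.5 yaw rel -0.01 F [-1.  -3.2  1.5] w 60.2
px [280 201] blob 9 [  176   177   201    59 11175]
[-28.    3.1] [ 32.7 108.7] 0.1
[-44.4 -51.2] [-11.7  57.5]
```

```bash
python3 -m inch '[{"x":0.6,"y":0,"z":0,"yaw":0,"gripper":0.32},{"x":0.6,"y":0,"z":0,"yaw":0,"gripper":0.32},{"x":0.6,"y":0,"z":0,"yaw":0,"gripper":0.32},{"x":0.6,"y":0,"z":0,"yaw":0,"gripper":0.32},{"x":0.6,"y":0,"z":0,"yaw":0,"gripper":0.32},{"x":0.6,"y":0,"z":0,"yaw":0,"gripper":0.32},{"x":0.3,"y":0,"z":0,"yaw":0,"gripper":0.32}]'
for i in 1 2 3 4; do python3 -m inch '[{"x":0.15,"y":0,"z":0,"yaw":0,"gripper":0.32},{"x":0.1,"y":0,"z":0,"yaw":0,"gripper":0.32}]' | grep -E 'ee_pos|force'; done; python3 where.py
```

```text
time_s: 25.15
ee_pos: [584.2, 146.7, 24.3]
ee_rot: [180.0, -0.0, 79.9]
force: [-0.3, -1.3, 1.0]
gripper_width: 60.3
ee_pos: [584.4, 148.4, 24.4]
force: [-1.4, -1.2, 0.3]
ee_pos: [584.8, 150.6, 24.3]
force: [-0.4, -1.5, -0.3]
ee_pos: [585.3, 153.1, 24.4]
force: [-0.5, -0.9, -1.5]
ee_pos: [585.8, 155.6, 24.4]
force: [-0.4, -0.2, -0.7]
t 25.82 jig xy [-14.   -1.1] z 24.4 yaw rel -0.02 F [-0.4 -0.2 -0.7] w 60.2
```

```bash
for i in 1 2 3; do python3 -m inch '[{"x":0.12,"y":0,"z":0,"yaw":0,"gripper":0.32},{"x":0.08,"y":0,"z":0,"yaw":0,"gripper":0.32}]' | grep -E 'ee_pos|force'; done; python3 where.py; python3 det.py 21; python3 det.py 82
```

```text
ee_pos: [585.9, 156.2, 24.4]
force: [-0.0, -6.9, 1.5]
ee_pos: [585.8, 156.5, 24.4]
force: [-1.0, -13.6, 3.7]
ee_pos: [585.7, 156.8, 24.5]
force: [-1.5, -19.2, 4.4]
t 26.32 jig xy [-12.9  -0.9] z 24.5 yaw rel 0.12 F [ -1.5 -19.2   4.4] w 60.1
px [280 208] blob 4 [  175   180   202    56 10611]
[20.8  2.4] [ 31.1 106. ] 0.2
[  5.1 -50.5] [36.3 55.5]
px [281  87] blob 2 [  158     0   241   179 39034]
[77.9  1.4] [ 81.  108.8] 0.1
[ 37.3 -53. ] [118.5  55.8]
```

Both are home and edge to edge (strip 5.1–36.3, plate from 37.3 in jig x). Now to the ridge.

```bash
python3 -m inch '[{"x":-0.8,"y":0,"z":0,"yaw":0,"gripper":0.32},{"x":-0.5,"y":0,"z":-1.5,"yaw":0,"gripper":0.1},{"x":0,"y":0,"z":-3.5,"yaw":0,"gripper":-0.2},{"x":0,"y":0,"z":-3,"yaw":0,"gripper":-0.56},{"x":0.4,"y":-2,"z":-1,"yaw":0,"gripper":-0.56},{"x":0.5,"y":-3,"z":0,"yaw":0,"gripper":-0.56},{"x":0.5,"y":-3,"z":0,"yaw":0,"gripper":-0.56},{"x":0.3,"y":-1.7,"z":0,"yaw":0,"gripper":-0.56},{"x":0,"y":0,"z":0,"yaw":0,"gripper":-0.56},{"x":0,"y":0,"z":0,"yaw":0,"gripper":-0.56},{"x":0,"y":0,"z":0,"yaw":0,"gripper":-0.56}]'
python3 where.py
```

```text
time_s: 27.33
ee_pos: [493.4, 182.6, 114.9]
ee_rot: [179.9, -0.1, 79.9]
force: [-0.6, 0.8, -0.4]
gripper_width: 20.3
t 27.33 jig xy [-3.5 94.6] z 114.9 yaw rel -0.01 F [-0.6  0.8 -0.4] w 20.3
```

```bash
python3 -m inch '[{"x":-0.25,"y":-0.14,"z":1.5,"yaw":0,"gripper":-0.56},{"x":0,"y":0,"z":2.2,"yaw":0,"gripper":-0.56},{"x":0,"y":0,"z":1.6,"yaw":0,"gripper":-0.56},{"x":0,"y":0,"z":0.9,"yaw":0,"gripper":-0.56},{"x":0,"y":0,"z":0.4,"yaw":0,"gripper":-0.56},{"x":0,"y":0,"z":0,"yaw":0,"gripper":-0.56},{"x":0,"y":0,"z":0,"yaw":0,"gripper":-0.56}]'
python3 -m inch '[{"x":0,"y":0.3,"z":0.05,"yaw":0,"gripper":-0.56},{"x":0,"y":0.3,"z":0,"yaw":0,"gripper":-0.56},{"x":0,"y":0.2,"z":0,"yaw":0,"gripper":-0.56},{"x":0,"y":0.2,"z":0,"yaw":0,"gripper":-0.56}]'
python3 -m inch '[{"x":0,"y":0.2,"z":0,"yaw":0,"gripper":-0.56},{"x":0,"y":0.2,"z":0,"yaw":0,"gripper":-0.56},{"x":0,"y":0.2,"z":0,"yaw":0,"gripper":-0.56},{"x":0,"y":0.2,"z":0,"yaw":0,"gripper":-0.56},{"x":0,"y":0.2,"z":0,"yaw":0,"gripper":-0.56},{"x":0,"y":0.1,"z":0,"yaw":0,"gripper":-0.56},{"x":0,"y":0,"z":0,"yaw":0,"gripper":-0.56}]'
python3 where.py
```

```text
time_s: 27.92
ee_pos: [491.2, 180.2, 48.9]
ee_rot: [179.9, -0.0, 79.9]
force: [-0.1, 0.5, -0.1]
gripper_width: 20.1
time_s: 28.25
ee_pos: [499.6, 178.5, 48.3]
ee_rot: [-179.9, -0.0, 79.9]
force: [-4.8, 3.0, 2.5]
gripper_width: 20.3
time_s: 28.83
ee_pos: [511.9, 176.4, 48.1]
ee_rot: [179.9, -0.0, 79.9]
force: [-0.3, -0.4, -0.1]
gripper_width: 20.0
t 28.83 jig xy [-6.5 75.2] z 48.1 yaw rel -0.02 F [-0.3 -0.4 -0.1] w 20.0
```

Now I back off 3 mm, lift, move back and look.

```bash
python3 -m inch '[{"x":0,"y":-0.3,"z":0,"yaw":0,"gripper":-0.56},{"x":0,"y":0,"z":-2,"yaw":0,"gripper":-0.56},{"x":0,"y":0,"z":-4,"yaw":0,"gripper":-0.56},{"x":0,"y":0,"z":-4,"yaw":0,"gripper":-0.56},{"x":-2,"y":2,"z":-3,"yaw":0,"gripper":-0.56},{"x":-3,"y":2,"z":-2,"yaw":0,"gripper":-0.56},{"x":-2,"y":2,"z":0,"yaw":0,"gripper":-0.56},{"x":0,"y":0,"z":0,"yaw":0,"gripper":-0.56},{"x":0,"y":0,"z":0,"yaw":0,"gripper":-0.56},{"x":0,"y":0,"z":0,"yaw":0,"gripper":-0.56}]'
python3 det.py 82; python3 det.py 21; cp pics/det.png pics/w5.png
```

```text
time_s: 29.67
ee_pos: [553.9, 97.7, 197.3]
ee_rot: [-179.9, 0.0, 79.9]
force: [-0.8, 0.6, -0.7]
gripper_width: 20.1
px [303  29] blob 2 [  244     0   117   114 12643]
[55.7  1.8] [109.3 100.1] 90.0
[  5.7 -52.9] [105.8  56.5]
px [302  97] blob 2 [  244     0   118   115 12751]
[55.5  1.8] [101.  109.7] 0.0
[  5. -53.] [106.1  56.6]
```

View pics/w5.png

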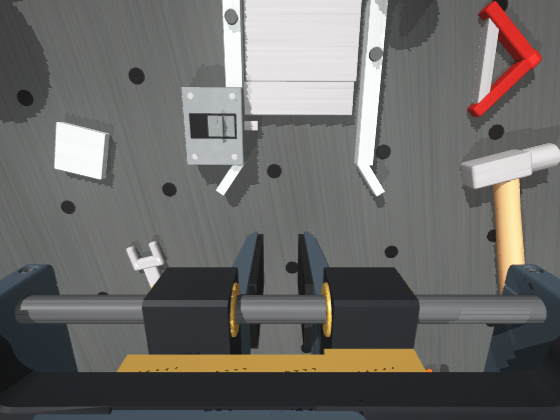

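The bolt stands out at (251,126) behind the strip's rear edge (row 115). The strip and plate meet at a thin seam (row 81), and the switch is at its locked end. I hand in.

```bash
python3 -c "
from workcell import env; print(env.job_done())"
```

```text
the job is handed in; nothing more can be done
None
```

The job is done and handed in at about 30 s of the 72 s: both pieces are in the jig and locked. I unlocked the switch, centred the plate with a sideways push, then pushed it to the stop. I carried the strip to the mouth, pushed it in behind the plate, and pushed the switch back to lock.

**Last checks**
- **Plate:** it stopped against the back stop, with the force rising to about 17 N.
- **Strip:** it stopped against the plate at about 19 N. Its rear edge measured about 5 mm in jig x, where 5 is expected, with only a thin seam to the plate.
- **Lock:** the final picture shows the bolt out behind the strip and the switch at its locked end. The robot was clear and the force was about zero.
- **Other things:** I saw nothing else touched or moved, though I did not re-measure them.

**What failed or disagreed**
- My first three move calls were refused (rows without all keys) and moved nothing.
- The sideways push left the plate turned about -7°. The push from behind then squared it to 0.2°.
- In the last wrist pictures the back stop was hidden or out of frame. That the plate is fully home therefore rests on the force and the arm position.

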